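Test the turntable's stop button and re-arm it

ROBOT

A 6-joint arm with a two-finger parallel gripper is mounted at the origin on a cart in front of the work surface, level with it; the furniture and walls round the work are solid. World frame = base frame: x ahead of the robot, y to its left, z up, the work surface at z = 0. Lengths are in m, angles in rad, forces in N, time in s.
With the tool pointing down it reaches from about 0.275 to 0.825 m from the base axis. Payload 4.9 kg.
Tool frame: the origin (TCP) lies midway between the tips of the shut fingers; the grasp point (between the pads) lies 19 mm behind it (grip_point_offset is the distance from the TCP to the grasp point, in m); z points along the fingers, x is the direction in which the jaws open and shut, and the axes are right-handed (so a half turn about z gives the same grasp; the last joint's range is limited). The gripper opens to 85 mm and grips with 20 to 120 N. Pads are 22 mm wide; open, the fingers measure 114 mm over their backs; the gripper's body (76 mm by 85 mm) begins 54 mm behind the grasp point. The pads swing forward as they close: fully open they stand 13 mm farther back than shut.
Start: joints at [1.066, 0.326, -0.193, 1.052, 0, 1.437], TCP at [0.199, 0.513, 0.199] pointing down, gripper open.
Joint ranges: [-2.65, 2.65], [-0.97, 1.79], [-1.3, 1.35], [-1.93, 2.1], [-1.47, 1.37], [-3.14, 3.14]. Speed limits (rad/s): [2.57, 2.57, 3.14, 3.14, 3.14, 3.14].

INTERFACE

Orientations are given as a rotation vector (axis times angle).
In Python, from cell import * gives the robot as it stands. Calls block until the motion is done:
- movep(position, orientation): joint-space move of the TCP to a pose.
- move_l(position, velocity=0.15, rot=None, until_force=None): straight line of the TCP; rot=None keeps the orientation; velocity is the mean speed in m/s. With until_force (N) it stops when the force on the tool has changed by that much, and returns True; else False.
- set_joints(angles): joint-space move.
- let_go() and grab(newtons=None): open the fingers fully, or close them until they stop; newtons is the grip in N (None keeps the last).
- sleep(seconds).
- ik(position, orientation): joint angles nearest the present ones, or None.
- get_state(): the state.
- grab_frame(name): name is "scene" or "side" or "wrist"; returns a dict with "img" (420x560x3 uint8, red, green, blue), "fx", "fy", "cx", "cy" (pixels), "k1" (the pictures are not rectified: a ray, as slopes to the right and down, at radius r is drawn at 1 + k1 r^2 times it, then the intrinsics apply), "cam_to_world" (4x4, takes a point from camera to world coordinates); the wrist camera has in their place "T_tool_cam" (4x4, takes a point from camera to tool coordinates, whose origin is the TCP and whose axes are the tool frame's). Camera axes: x right, y down, z forward; pixel columns grow to the right and rows downward; lengths in m; the calibration is good to about 2 mm. A picture is of the moment at which its call begins: read the wrist's pose just before it. There is no depth.
A pose or a line that the arm cannot do raises MotionError and nothing moves.
- sign_off(): hands the job in, once; it reports no verdict.
Trained networks look in the newest picture that a camera, given by its name, has taken for a name from the list of things; names that differ only in an ending like _2 or _b are one class to them, and where a whole thing is asked for, a point or a joint stands for the part that bears it (a point fixed in the world has none). Each returns a list of dicts, best first, with "score" (0 to 1); they miss things now and then, are a little off and sometimes report something else, mostly with a low value. They report only what shows in the picture. A call takes as long as a camera call.
- spot_in(camera, name): "centre" ([column, row] in pixels, amid what is visible of it).
- silhouettes(camera, name): "mask" (420x560 bool, what is visible of it) and "centre" ([column, row] in pixels, amid what is visible of it).
- tip_of(camera, name): "centre" ([column, row] in pixels: a listed point, or the origin of a listed thing).
The state is a dict: "clock": time; "q": joint angles; "joint_velocities": joint speeds; "tau": joint torques, N m; "position": TCP position; "eef_rot": TCP orientation; "contact_force": force on the tool from outside, world axes, zero at the start; "wrist_torque": the same for the moment, N m; "finger_gap": opening from 0.0 (shut) to 1.0 (fully open).
Only numpy, scipy, OpenCV 4.12 (cv2) and the standard library are available. Lean on these libraries where they do the work, as an engineer would, in place of code of your own. Each camera call takes 0.05 s, during which the arm holds its last target.

TASK

Test the emergency stop of the turntable: press its red mushroom head all the way in so that it latches, then, with a fingertip pushing sideways on one of its wings, turn it clockwise (seen from above) as far as it goes, so that it comes back up. Then let go of it and push the green start button fully in and release it; do not press start while the stop is in. Only touch and push, never take the head or the button between the fingers, and leave the paint bottle, tape roll and sanding block where they stand.

Things in the scene. Friction and masses are not known exactly. Their poses are not given: they have to be found in the camera images.
- stop_station: grey box with yellow top, 84 x 84 x 55 mm, screwed to the bench; origin at the centre of its underside, z up. On top a black round plate 80 mm across with white arrows showing the turning sense, and a steel collar 42 mm across, 10 mm high, under the red head. With the head in, 12 mm stay free between the wings and the box top.
- stop_top (a point): top centre of the red mushroom head, 100 mm above the bench when out, 92 mm when in; moves and turns with it: z up along the turning axis, x along the wings. Round dome 56 mm across, 26 mm high. Two straight red wings on opposite sides, on one line through the axis: 104 mm long together, 10 mm thick, 15 mm high, upper edge 10 mm below the dome's top.
- stop_wing_a (a point): centre of the one wing's outer half: 42 mm from the turning axis, at mid height and mid thickness of the wing (17.5 mm below the dome's top); moves with the head. Site axes as stop_top, so the wing's broad sides face its +y and -y.
- stop_wing_b (a point): the same point on the opposite wing, 42 mm from the axis on the other side
- stop_press (a joint): how far the red head is pushed in, m: 0 out, 0.008 fully in. It moves against about 3 N of friction and stays where it is left (the latch); turning the head clockwise lifts it back out through a cam, in proportion to the angle, fully out at the end of the turn.
- stop_turn (a joint): turning angle of the red head, rad: 0 at rest, grows clockwise seen from above to a firm stop at 0.785 (45 degrees). A weak spring turns it back to 0 when let go; about 0.1 N m turns it (2 to 3 N on a wing at 42 mm).
- start_top (a point): centre of the top of the green start button, z up: a flat round button 32 mm across, top 67 mm above the bench, standing 10 mm proud of a steel ring 48 mm across, in a grey box 72 x 72 x 45 mm screwed to the bench
- start_button (a joint): travel of the green button, m: 0 out, 0.006 fully in; springs back when let go; fully in takes 5 N
- paint_bottle: loose green paint bottle with black cap, upright, 36 mm across, 101 mm high, 75 g; origin at the centre of its underside
- tape_ring: loose blue tape roll lying flat, 100 mm across, 24 mm high; origin at the centre of its underside
- sanding_pad: loose tan sanding block lying flat, 62 x 96 x 28 mm; origin at the centre of its underside, y along its length

How it is judged:
On the way, in this order (a step that is already met when the one before it is completed fails the run):
1. the red head is pressed all the way in (value of joint stop_press above 0.0068 m), for 0.1 s.
2. the red head is turned clockwise to the end of its turn and has come back up (value of joint stop_turn above 0.68 rad and value of joint stop_press below 0.002 m), for 0.05 s.
3. the red head is let go, out and turned back, and the green button is pushed in (value of joint start_button above 0.0048 m and value of joint stop_press below 0.002 m and value of joint stop_turn below 0.1 rad), for 0.05 s.
At the end, for the whole second after the job is handed in: The red head is out (less than 2 mm in) and turned back to rest (under 0.1 rad), the green button is out (less than 1.5 mm in), and paint bottle, tape roll and sanding block are within 20 mm of where they began, the bottle upright (value of joint stop_press below 0.002 m and value of joint stop_turn below 0.1 rad and value of joint start_button below 0.0015 m and distance of each of paint_bottle, tape_ring, sanding_pad from where it was at the start of the episode below 0.02 m and angle between paint_bottle's own z axis and vertical below 0.3 rad); the robot touches nothing.
It fails at once if the green button is pressed while the red head is in (value of joint each of start_button, stop_press above 0.003 m).
It fails at once if a wing is taken between the fingers (y of the grasp point in the frame of stop_top between -0.006 and 0.006 m and x of the grasp point in the frame of stop_top between -0.052 and 0.052 m and z of the grasp point in the frame of stop_top below -0.002 m).
It fails at once if the mushroom head is taken between the fingers (horizontal distance between the grasp point and stop_top below 0.02 m and z of the grasp point in the frame of stop_top below 0.006 m).
It fails at once if the green button is taken between the fingers (horizontal distance between the grasp point and start_top below 0.012 m and z of the grasp point in the frame of start_top below 0.006 m).
It fails at once if the paint bottle, tape roll or sanding block is lifted, knocked over or moved by more than 20 mm (not (distance of each of paint_bottle, tape_ring, sanding_pad from where it was at the start of the episode below 0.02 m and angle between paint_bottle's own z axis and vertical below 0.3 rad)).
It also fails if it takes over 62 s, if anything falls off the work surface, if the arm or the gripper's body presses on something with over 40 N, if the wrist force passes 120 N, or if a joint passes its speed limit or range.

## Working session

There is one attempt and no reset: what is moved stays moved. The work goes in short steps, each a Python script; the robot and the scene stay as the last script left them, time stands still between calls to the robot, and variables do not carry over. Pictures are saved under pics/ and viewed, and the job is handed in when it is done.

```bash
mkdir -p pics; ls
python3 - <<'E'
from cell import *
import cv2
s=get_state(); print(s)
for c in ["scene","side","wrist"]:
    f=grab_frame(c); cv2.imwrite(f"pics/{c}0.png",f["img"][:,:,::-1])
    print(c,{k:v for k,v in f.items() if k!="img"})
    for n in ["stop_station","stop_top","stop_wing_a","start_top","paint_bottle","tape_ring","sanding_pad"]:
        print(n,[(d["centre"],round(d["score"],2)) for d in tip_of(c,n)][:3])
E
```

```text
pics
{'clock': 0.0, 'q': array([ 1.06577173e+00,  3.26943713e-01, -1.93599961e-01,  1.05196939e+00,
       -3.23582010e-05,  1.43659238e+00]), 'joint_velocities': array([-0.00098156,  0.00047208,  0.00075248,  0.0001438 , -0.00078533,
       -0.00023092]), 'tau': array([ 2.12212304e-03, -4.43394542e+01,  2.62442440e+01,  1.52358151e-02,
        6.23817618e-05,  2.82411918e-06]), 'position': array([0.19900153, 0.51205665, 0.19859585]), 'eef_rot': array([ 2.59222888e+00,  1.77339296e+00, -2.38593915e-03]), 'contact_force': array([-0.26956229, -0.00424546, -0.55738217]), 'wrist_torque': array([-0.04520697,  0.03145709,  0.0077035 ]), 'finger_gap': 1.0025269398183045}
scene {'fx': 381.0118623702334, 'fy': 381.0118623702334, 'cx': 280.90222868538524, 'cy': 211.93385997207997, 'k1': -0.07790684366017941, 'cam_to_world': array([[ 0.4579144 , -0.67226182,  0.58170306,  0.0499416 ],
       [-0.88899075, -0.34858505,  0.29695777, -0.27722617],
       [ 0.00313962, -0.65310987, -0.75725665,  0.7151966 ],
       [ 0.        ,  0.        ,  0.        ,  1.        ]])}
stop_station [([216.8, 208.0
[... 889 characters left out ...]
nt_bottle [([270.9, 234.4], 0.79)]
tape_ring [([205.2, 240.1], 0.61)]
sanding_pad [([345.8, 214.8], 0.76)]
wrist {'fx': 319.80557039497995, 'fy': 319.80557039497995, 'cx': 275.8697849814397, 'cy': 210.34498639535636, 'k1': -0.03492077822203232, 'T_tool_cam': array([[ 9.99999228e-01, -1.01877779e-03, -7.11734702e-04,
         8.79292311e-04],
       [ 1.17458966e-03,  9.61873842e-01,  2.73491009e-01,
        -7.00076060e-02],
       [ 4.05972426e-04, -2.73491633e-01,  9.61874296e-01,
        -1.74256899e-01],
       [ 0.00000000e+00,  0.00000000e+00,  0.00000000e+00,
         1.00000000e+00]])}
stop_station []
stop_top []
stop_wing_a []
start_top []
paint_bottle []
tape_ring []
sanding_pad []
```

```bash
cat > h.py <<'E'
import numpy as np, cv2
from scipy.optimize import least_squares
def ray(f,px,T=None):
    T=f["cam_to_world"] if T is None else T
    d=np.array([(px[0]-f["cx"])/f["fx"],(px[1]-f["cy"])/f["fy"]])
    u=d.copy()
    for _ in range(20): u=d/(1+f["k1"]*(u@u))
    v=T[:3,:3]@np.array([u[0],u[1],1]); return T[:3,3],v
def at_z(f,px,z,T=None):
    o,v=ray(f,px,T); return o+v*(z-o[2])/v[2]
def project(f,p,T=None):
    T=f["cam_to_world"] if T is None else T
    c=T[:3,:3].T@(np.asarray(p)-T[:3,3]); u=c[:2]/c[2]; u=u*(1+f["k1"]*(u@u))
    return np.array([u[0]*f["fx"]+f["cx"],u[1]*f["fy"]+f["cy"]])
E
python3 - <<'E'
from cell import *
from h import *
Z=dict(stop_station=0,stop_top=.1,stop_wing_a=.0825,start_top=.067,paint_bottle=0,tape_ring=0,sanding_pad=0)
for c in ["scene","side"]:
    f=grab_frame(c)
    for n,z in Z.items():
        print(c,n,[at_z(f,d["centre"],z)[:2].round(4) for d in tip_of(c,n)][:2])
E
```

```text
scene stop_station [array([0.5356, 0.1451])]
scene stop_top [array([0.5299, 0.1482])]
scene stop_wing_a [array([0.5782, 0.1383]), array([0.4809, 0.1491])]
scene start_top [array([ 0.5702, -0.1426])]
scene paint_bottle [array([0.5398, 0.0038])]
scene tape_ring [array([0.3753, 0.0292])]
scene sanding_pad [array([0.7089, 0.001 ])]
side stop_station [array([0.5246, 0.1468])]
side stop_top [array([0.5234, 0.1377])]
side stop_wing_a [array([0.5724, 0.1383]), array([0.4866, 0.1629])]
side start_top [array([ 0.5702, -0.1557])]
side paint_bottle [array([0.5248, 0.0012])]
side tape_ring [array([0.3776, 0.0298])]
side sanding_pad [array([0.7295, 0.0212])]
```

View pics/scene0.png

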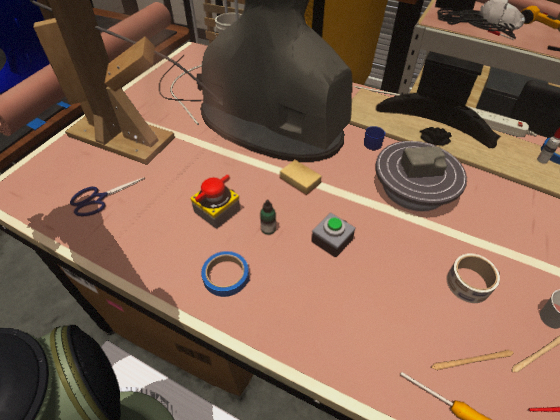

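View pics/side0.png

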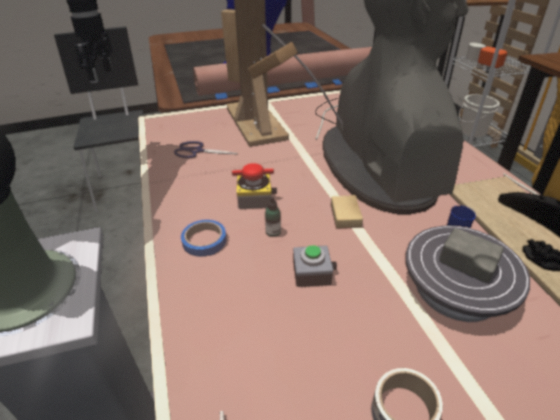

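The scene shows the red stop at about px (212,185) with its wings roughly along world x. The green start is at (333,225), the bottle at (267,220), the tape at (225,273) and the pad at (300,177). Next I shut the fingers and take wrist-camera views from above.

```bash
cat >> h.py <<'E'
from scipy.spatial.transform import Rotation as R
def down(yaw): return (R.from_euler('z',yaw)*R.from_euler('x',np.pi)).as_rotvec()
def toolT(s):
    T=np.eye(4); T[:3,:3]=R.from_rotvec(s["eef_rot"]).as_matrix(); T[:3,3]=s["position"]; return T
E
python3 - <<'E'
from cell import *
from h import *
for y in np.arange(-180,180,45):
    q=ik([.48,.12,.1],down(np.deg2rad(y))); print(y,None if q is None else np.round(q,2))
grab(40)
# tool y=(sin yaw,-cos yaw); camera on -y side
yaw=np.deg2rad(90)   # tool y=+x
for i,p in enumerate([(.49,.145,.32),(.53,-.145,.29)]):
    movep(p,down(yaw)); sleep(.3)
    s=get_state(); f=grab_frame("wrist"); T=toolT(s)@f["T_tool_cam"]
    cv2.imwrite(f"pics/w1_{i}.png",f["img"][:,:,::-1])
    print(s["clock"],s["position"])
    for n,z in dict(stop_top=.1,stop_wing_a=.0825,start_top=.067).items():
        for d in tip_of("wrist",n): print(n,d["centre"],round(d["score"],2),at_z(f,d["centre"],z,T)[:2].round(4))
E
```

```text
-180 [ 0.1   0.32 -0.48  0.77  0.   -1.48]
-135 [ 0.1   0.32 -0.48  0.77  0.   -2.26]
-90 [ 0.1   0.32 -0.48  0.77  0.   -3.05]
-45 [ 0.1   0.32 -0.48  0.77  0.    2.45]
0 [ 0.1   0.32 -0.48  0.77  0.    1.67]
45 [ 0.1   0.32 -0.48  0.77  0.    0.88]
90 [ 0.1   0.32 -0.48  0.77  0.    0.1 ]
135 [ 0.1   0.32 -0.48  0.77  0.   -0.69]
4.8333 [0.48976478 0.14549241 0.31986074]
stop_top [279.9, 205.1] 0.64 [0.5251 0.1515]
stop_wing_a [282.5, 176.1] 0.87 [0.4908 0.1549]
stop_wing_a [272.0, 233.7] 0.75 [0.5702 0.141 ]
start_top [74.5, 233.4] 0.61 [ 0.5758 -0.1434]
6.4667 [ 0.53021709 -0.14403715  0.29023346]
stop_top [522.1, 181.2] 0.63 [0.5283 0.1473]
stop_wing_a [498.2, 213.5] 0.93 [0.5732 0.1385]
stop_wing_a [525.9, 147.1] 0.66 [0.4899 0.1574]
start_top [274.9, 211.7] 0.78 [ 0.5754 -0.1445]
```

View image.

View pics/w1_0.png

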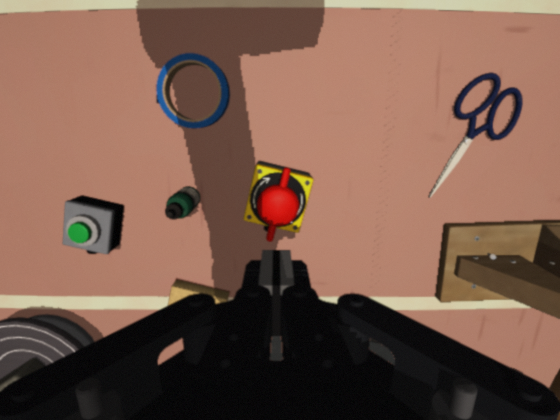

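View pics/w1_1.png

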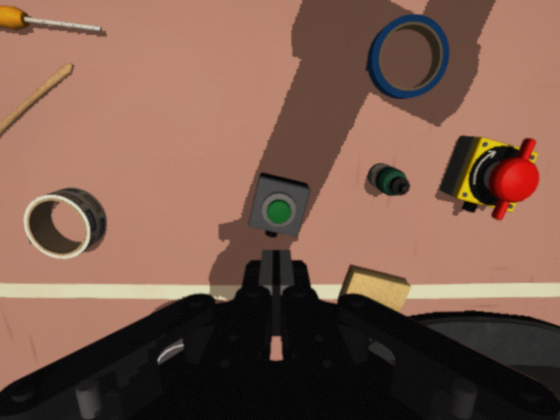

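The wrist view shows the stop centred at about (279,203), with wing tips at (286,169) and (269,240). The green button is at (279,210) in the second view. I'll refine the pose with a silhouette fit on the red mask and with the green centroid.

```bash
cat >> h.py <<'E'
def stop_pts(x,y,yaw,top=.1):
    P=[]
    for a in np.linspace(0,2*np.pi,24,endpoint=False):
        for t in np.linspace(0,np.pi/2,6):   # elliptical dome
            P.append([.028*np.sin(t)*np.cos(a),.028*np.sin(t)*np.sin(a),-.026+.026*np.cos(t)])
    W=[[sx*.052,sy*.005,z] for sx in(-1,1) for sy in(-1,1) for z in(-.010,-.025)]
    c,s=np.cos(yaw),np.sin(yaw); M=np.array([[c,-s,0],[s,c,0],[0,0,1]])
    o=np.array([x,y,top]); return np.array(P)@M.T+o,np.array(W)@M.T+o
def redmask(img):
    r,g,b=[img[:,:,i].astype(int) for i in range(3)]
    m=((r>90)&(r>2.6*g)&(r>2.6*b)).astype(np.uint8)
    n,l,st,_=cv2.connectedComponentsWithStats(m); 
    return m,l,st
def fit_stop(f,T,px,x0,top=.1):
    from scipy.optimize import minimize
    m,l,st=redmask(f["img"]); i=l[int(px[1]),int(px[0])]; m=(l==i)
    S=4
    r0,r1,c0,c1=max(st[i][1]-20,0),st[i][1]+st[i][3]+20,max(st[i][0]-20,0),st[i][0]+st[i][2]+20
    big=cv2.resize(m[r0:r1,c0:c1].astype(np.uint8),None,fx=S,fy=S,interpolation=cv2.INTER_NEAREST)
    def ren(p):
        im=np.zeros_like(big)
        for Q in stop_pts(*p,top):
            uv=np.array([project(f,q,T) for q in Q]); uv=((uv-[c0,r0]+.5)*S).astype(np.float32)
            cv2.fillConvexPoly(im,cv2.convexHull(np.round(uv).astype(np.int32)),1)
        return im
    def cost(p):
        im=ren(p); return 1-(im&big).sum()/max((im|big).sum(),1)
    x0=np.array(x0,float); sim=np.vstack([x0]+[x0+d for d in np.diag([.01,.01,.2])])
    r=minimize(cost,x0,method='Nelder-Mead',options=dict(initial_simplex=sim,xatol=1e-5,fatol=1e-4,maxiter=200))
    return r.x,r.fun
def green_at(f,T,near,z=.067):
    g=f["img"].astype(int); m=((g[:,:,1]>100)&(g[:,:,1]>2*g[:,:,0])&(g[:,:,1]>2*g[:,:,2])).astype(np.uint8)
    n,l,st,c=cv2.connectedComponentsWithStats(m); k=1+np.argmin(np.linalg.norm(c[1:]-near,axis=1)-0.1*st[1:,4])
    return c[k],st[k],at_z(f,c[k],z,T)
E
cat > t.py <<'E'
from cell import *
from h import *
s=get_state(); f=grab_frame("wrist"); T=toolT(s)@f["T_tool_cam"]
print("green",green_at(f,T,[279,210]))
print("stop w1",fit_stop(f,T,(515,180),(.527,.148,-.2)))
for c,px in (("scene",(212,187)),("side",(251,172))):
    f=grab_frame(c); print(c,fit_stop(f,None,px,(.527,.148,-.2)))
    print(green_at(f,None,[333,225] if c=="scene" else [312,251]))
movep((.475,.145,.27),down(np.pi/2)); sleep(.3)
s=get_state(); f=grab_frame("wrist"); T=toolT(s)@f["T_tool_cam"]
cv2.imwrite("pics/w2.png",f["img"][:,:,::-1])
d=tip_of("wrist","stop_top"); print(d)
print("w2",fit_stop(f,T,d[0]["centre"],(.527,.148,-.2)),s["clock"])
E
python3 t.py
```

```text
green (array([278.29230769, 206.32307692]), array([272, 203,  13,   8,  65], dtype=int32), array([ 0.56795923, -0.1407087 ,  0.067     ]))
stop w1 (array([ 0.53083826,  0.15565118, -0.26174879]), np.float64(0.23280010404473928))
scene (array([ 0.53268891,  0.15039227, -0.20294311]), np.float64(0.15731252911038662))
(array([334.61702128, 222.65957447]), array([329, 218,  12,  10,  94], dtype=int32), array([ 0.57454078, -0.14210913,  0.067     ]))
side (array([ 0.53248479,  0.17386508, -0.94776683]), np.float64(0.5136329017517136))Traceback (most recent call last):
  File "t.py", line 8, in <module>
    print(green_at(f,None,[333,225] if c=="scene" else [312,251]))
          ~~~~~~~~^^^^^^^^^^^^^^^^^^^^^^^^^^^^^^^^^^^^^^^^^^^^^^^
  File "h.py", line 51, in green_at
    n,l,st,c=cv2.connectedComponentsWithStats(m); k=1+np.argmin(np.linalg.norm(c[1:]-near,axis=1)-0.1*st[1:,4])
                                                      ~~~~~~~~~^^^^^^^^^^^^^^^^^^^^^^^^^^^^^^^^^^^^^^^^^^^^^^^^
    return _wrapfunc(a, 'argmin', axis=axis, out=out, **kwds)
    return bound(*args, **kwds)
ValueError: attempt to get argmin of an empty sequence
```

```bash
python3 - <<'E'
s=open('h.py').read()
s=s.replace("m=((r>90)&(r>2.6*g)&(r>2.6*b)).astype(np.uint8)","m=((r>45)&(r>2.2*g)&(r>2.2*b)).astype(np.uint8)")
s=s.replace("m=((g[:,:,1]>100)&(g[:,:,1]>2*g[:,:,0])&(g[:,:,1]>2*g[:,:,2])).astype(np.uint8)","m=((g[:,:,1]>70)&(g[:,:,1]>1.6*g[:,:,0])&(g[:,:,1]>1.4*g[:,:,2])).astype(np.uint8)")
open('h.py','w').write(s)
E
python3 t.py
python3 - <<'E'
import cv2
im=cv2.imread('pics/w2.png'); cv2.imwrite('pics/w2b.png',cv2.resize(im[120:280,180:380],None,fx=3.9,fy=3.7))
E
```

```text
green (array([279.16582915, 212.18592965]), array([268, 202,  23,  22, 398], dtype=int32), array([ 0.57566212, -0.13989991,  0.067     ]))
stop w1 (array([ 0.52995445,  0.15173137, -0.24027464]), np.float64(0.13554674842344028))
scene (array([ 0.53235969,  0.14990905, -0.18633405]), np.float64(0.1297982708933717))
(array([334.6       , 223.06666667]), array([328, 218,  14,  11, 120], dtype=int32), array([ 0.5734501 , -0.14250972,  0.067     ]))
side (array([ 0.53336661,  0.16089881, -0.26599597]), np.float64(0.3919084593379648))
(array([312.46153846, 251.46153846]), array([309, 250,   7,   4,  13], dtype=int32), array([ 0.57431976, -0.14472473,  0.067     ]))
[]Traceback (most recent call last):
  File "t.py", line 13, in <module>
    print("w2",fit_stop(f,T,d[0]["centre"],(.527,.148,-.2)),s["clock"])
                            ~^^^
IndexError: list index out of range
```

View pics/w2b.png

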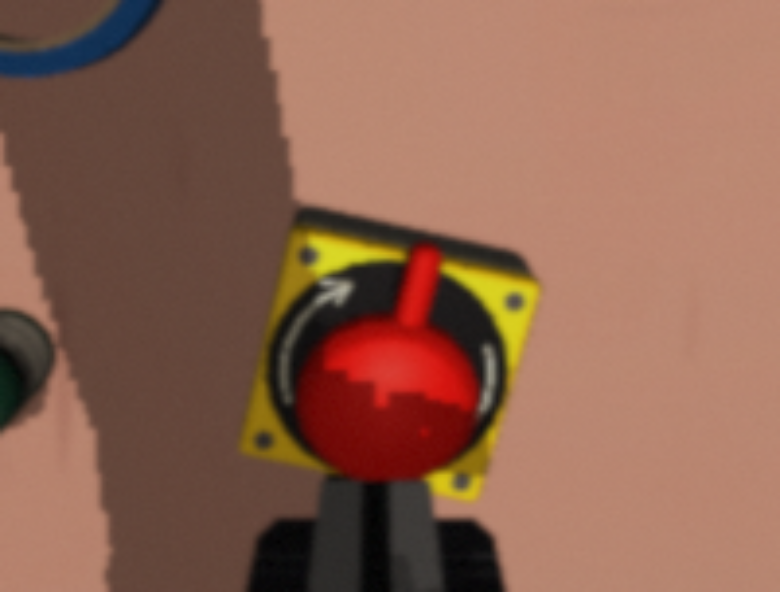

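Run:
```python
from cell import *
from h import *
for i,p in enumerate([(.42,.147,.27),(.44,.12,.30)]):
    movep(p,down(np.pi/2)); sleep(.3)
    s=get_state(); f=grab_frame("wrist"); T=toolT(s)@f["T_tool_cam"]
    cv2.imwrite(f"pics/w3_{i}.png",f["img"][:,:,::-1])
    px=project(f,(.528,.15,.1),T)
    m,l,st=redmask(f["img"]);
    r=fit_stop(f,T,px,(.527,.15,-.2)); print(px,r,s["clock"])
    for n,z in dict(stop_top=.1,stop_wing_a=.0825).items():
        for d in tip_of("wrist",n): print(n,d["centre"],round(d["score"],2),at_z(f,d["centre"],z,T)[:2].round(4))
    im=f["img"][:,:,::-1].copy()
    for Q in stop_pts(*r[0]):
        uv=np.array([project(f,q,T) for q in Q]); cv2.polylines(im,[cv2.convexHull(np.round(uv).astype(np.int32))],True,(255,0,0),1)
    u,v=map(int,px); cv2.imwrite(f"pics/w3o_{i}.png",cv2.resize(im[max(v-70,0):v+70,u-80:u+80],None,fx=4,fy=4))
```

```text
[277.88295079 274.43498172] (array([0.28389339, 0.39432755, 0.11802737]), np.float64(0.9854026927758531)) 9.1333
stop_wing_a [284.3, 239.7] 0.48 [0.4907 0.1578]
[298.74651647 250.38422892] (array([ 0.53110091,  0.14974444, -0.2014675 ]), np.float64(0.24983582634075152)) 9.8833
stop_top [298.5, 250.1] 0.66 [0.5276 0.1497]
stop_wing_a [304.9, 217.6] 0.64 [0.4902 0.1583]
```

View pics/w3o_0.png

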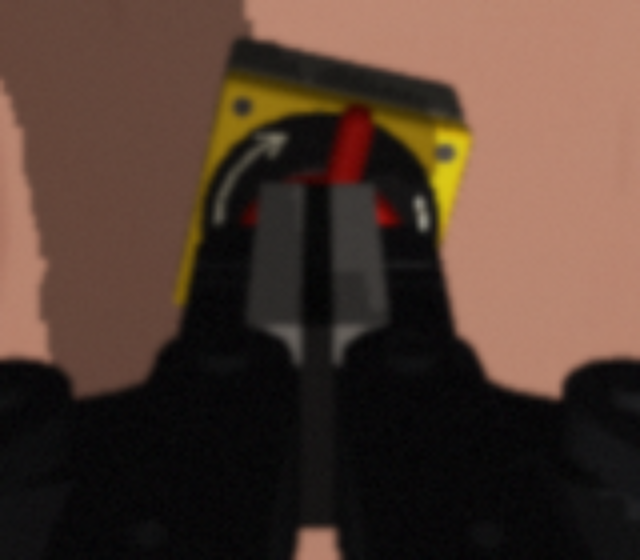

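Run:
```python
from cell import *
from h import *
for i,p in enumerate([(.55,.147,.29)]):
    movep(p,down(np.pi/2)); sleep(.3)
    s=get_state(); f=grab_frame("wrist"); T=toolT(s)@f["T_tool_cam"]
    px=project(f,(.528,.15,.1),T)
    r=fit_stop(f,T,px,(.527,.15,-.2)); print(px,r,s["clock"])
    for n,z in dict(stop_top=.1,stop_wing_a=.0825).items():
        for d in tip_of("wrist",n): print(n,d["centre"],round(d["score"],2),at_z(f,d["centre"],z,T)[:2].round(4))
    im=f["img"][:,:,::-1].copy()
    for Q in stop_pts(*r[0]):
        uv=np.array([project(f,q,T) for q in Q]); cv2.polylines(im,[cv2.convexHull(np.round(uv).astype(np.int32))],True,(255,0,0),1)
    u,v=map(int,px); cv2.imwrite(f"pics/w4o_{i}.png",cv2.resize(im[max(v-70,0):v+70,u-80:u+80],None,fx=4,fy=4))
```

```text
[277.80234372 163.30257634] (array([ 0.52964098,  0.14823823, -0.23838845]), np.float64(0.07747369631460932)) 10.8583
stop_top [276.8, 162.5] 0.82 [0.5271 0.1489]
stop_wing_a [284.6, 129.0] 0.74 [0.4905 0.158 ]
stop_wing_a [269.0, 197.8] 0.66 [0.5727 0.1393]
```

View pics/w4o_0.png

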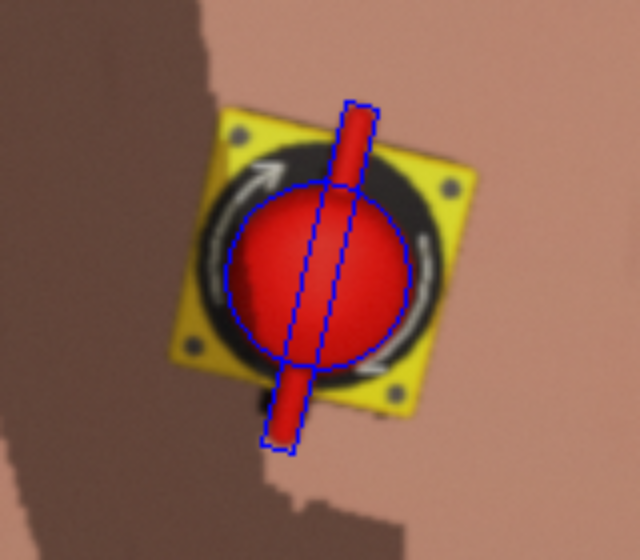

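Run:
```python
from cell import *
from h import *
X,Y,yaw=.530,.149,-.237
tool=yaw+np.pi/2
s=get_state(); print(s["finger_gap"],s["contact_force"])
movep((X,Y,.115),down(tool))
print(get_state()["contact_force"])
print(move_l((X,Y,.088),velocity=.02,until_force=12))
s=get_state(); print(s["position"],s["contact_force"])
sleep(.25)
s=get_state(); print(s["position"],s["contact_force"],s["clock"])
move_l((X,Y,.14),velocity=.1)
f=grab_frame("scene"); cv2.imwrite("pics/s5.png",cv2.resize(f["img"][140:240,150:290,::-1],None,fx=5,fy=5))
f=grab_frame("side"); cv2.imwrite("pics/d5.png",cv2.resize(f["img"][130:230,190:330,::-1],None,fx=5,fy=5))
```

```text
0.0021685006870609358 [ 0.71165871  0.42510006 -0.19736001]
[ 0.54693345 -0.10008117  0.44178877]
False
[0.5301276  0.14902136 0.08814898] [ 0.25764674  0.06723825 -0.00369581]
[0.53002182 0.14900587 0.08805532] [ 0.17216021  0.10727154 -0.31053394] 13.4917
```

View pics/d5.png

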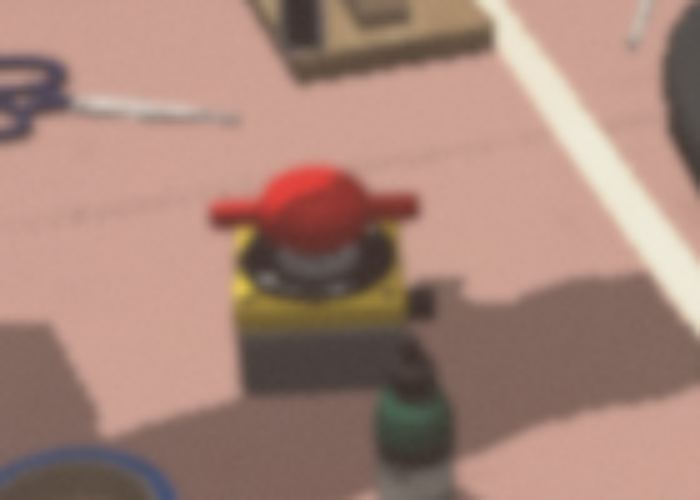

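Run:
```python
from cell import *
from h import *
a=cv2.imread("pics/side0.png")[130:230,190:330]; f=grab_frame("side"); b=f["img"][130:230,190:330,::-1]
cv2.imwrite("pics/cmp.png",cv2.resize(np.vstack([a,b]),None,fx=3,fy=3))
for n,im in (("before",cv2.imread("pics/side0.png")[:,:,::-1]),("now",f["img"])):
    m,l,st=redmask(im); k=1+np.argmax(st[1:,4]*(abs(st[1:,0]-235)<30)*(abs(st[1:,1]-165)<30)); print(n,st[k])
im0=cv2.imread("pics/scene0.png")[:,:,::-1]; f=grab_frame("scene")
for n,im in (("before",im0),("now",f["img"])):
    m,l,st=redmask(im); k=1+np.argmax(st[1:,4]*(abs(st[1:,0]-195)<30)*(abs(st[1:,1]-175)<30)); print(n,st[k])
print(get_state()["position"],get_state()["contact_force"])
```

```text
before [233 164  40  13 281]
now [233 164  39  13 252]
before [195 175  34  27 488]
now [195 175  34  27 482]
[0.52940715 0.14889207 0.13919131] [-0.20478027  0.34706467  0.08931602]
```

View pics/cmp.png

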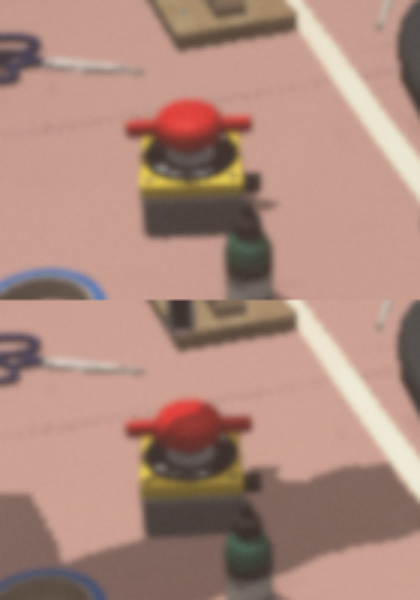

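View pics/s5.png

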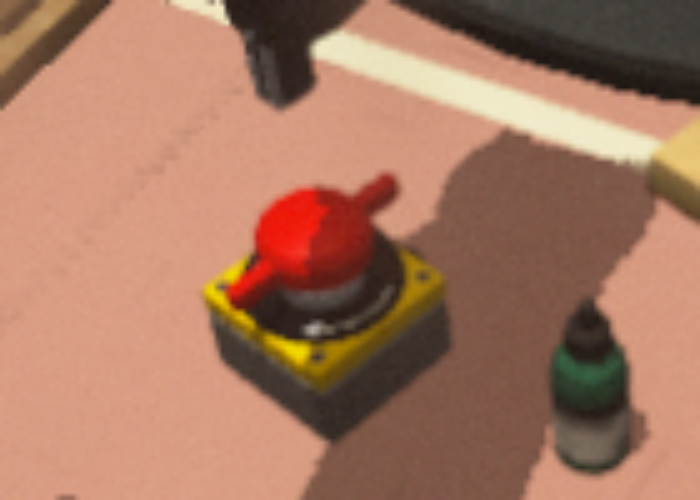

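Run:
```python
from cell import *
from h import *
s=get_state(); print(s["q"],s["position"])
for c in("scene","side"):
    f=grab_frame(c); im=f["img"][:,:,::-1].copy(); p=project(f,s["position"]); print(c,p)
    cv2.circle(im,tuple(int(v) for v in p),4,(255,0,255),1); cv2.imwrite(f"pics/{c}6.png",im)
```

```text
[ 1.39935440e-01  3.74628949e-01 -2.83914216e-01  9.13732435e-01
 -1.37921601e-05  3.76988006e-01] [0.52940715 0.14889207 0.13919131]
scene [208.26485555 169.2405557 ]
side [251.04495435 151.59941436]
```

View pics/scene6.png

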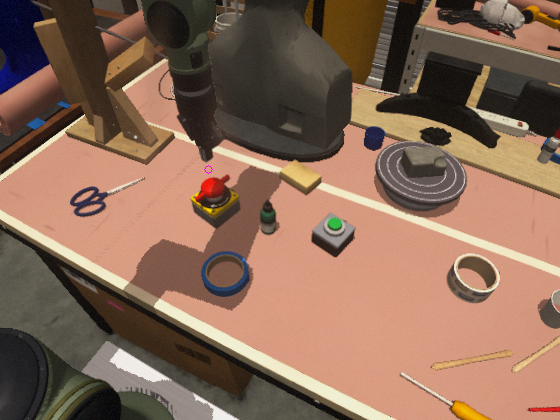

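View pics/side6.png

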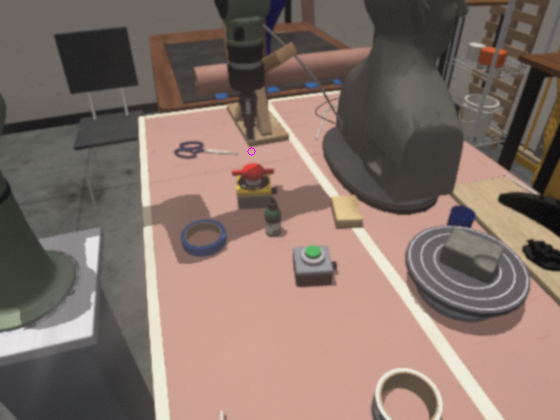

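Run:
```python
from cell import *
from h import *
s=get_state()
for c in("scene","side"):
    f=grab_frame(c)
    for dz in(0,.01,.02,.03,.04): print(c,dz,project(f,s["position"]+[0,0,dz]).round(1))
    p=project(f,s["position"]); u,v=int(p[0]),int(p[1])
    cv2.imwrite(f"pics/{c}7.png",cv2.resize(f["img"][v-60:v+40,u-70:u+70,::-1],None,fx=5,fy=5)); print("crop origin",u-70,v-60)
f=grab_frame("wrist"); T=f["T_tool_cam"]
for z in(0,-.01,-.02,-.03): print("wrist",z,project(f,(0,0,z),T).round(1))
cv2.imwrite("pics/wrist7.png",f["img"][:,:,::-1])
```

```text
scene 0 [208.3 169.1]
scene 0.01 [207.7 165.8]
scene 0.02 [207.  162.3]
scene 0.03 [206.4 158.9]
scene 0.04 [205.7 155.3]
crop origin 138 109
side 0 [251.1 151.5]
side 0.01 [250.9 147.8]
side 0.02 [250.6 144. ]
side 0.03 [250.4 140.2]
side 0.04 [250.1 136.3]
crop origin 181 91
wrist 0 [274.5 243.9]
wrist -0.01 [274.4 250.6]
wrist -0.02 [274.3 258.1]
wrist -0.03 [274.2 266.6]
```

View pics/scene7.png

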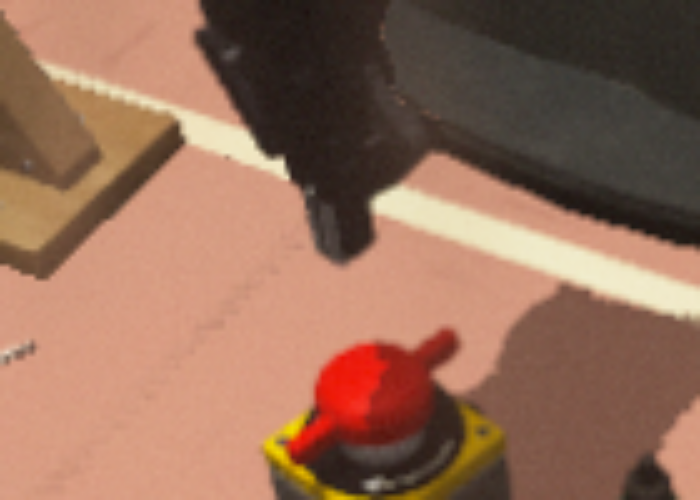

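View pics/side7.png

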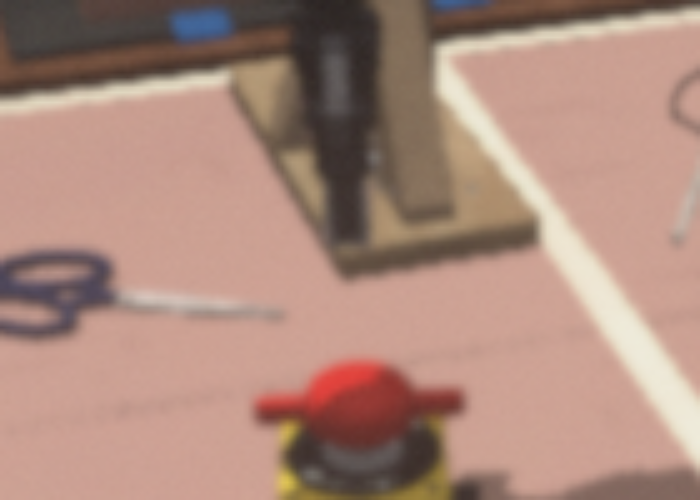

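View pics/wrist7.png

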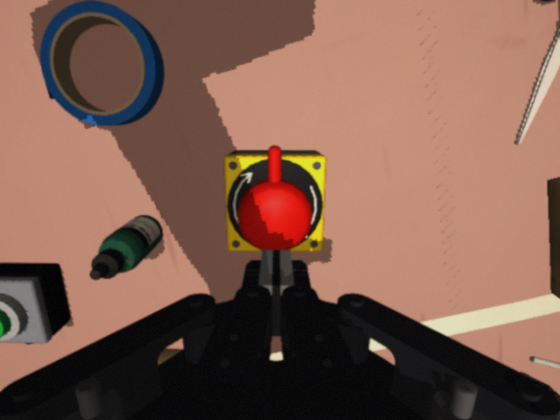

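View pics/wrist8.png

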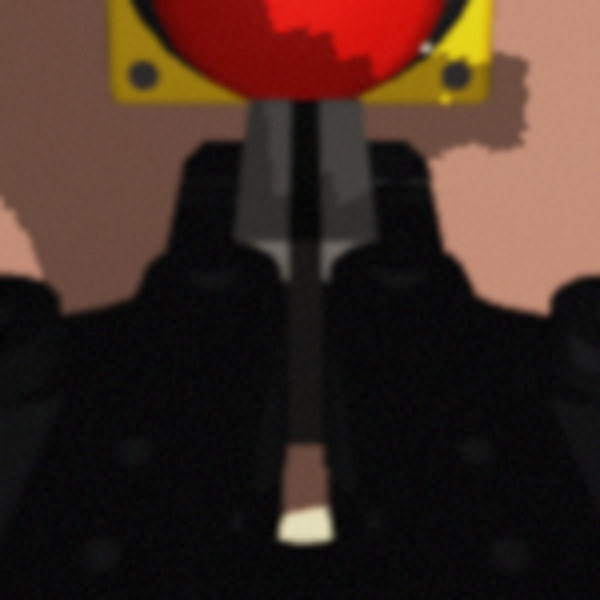

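The reported TCP pose agrees with the cameras on the scene objects. The visible shut fingertips, though, look about 25–30 mm short of the TCP, and no contact was felt at TCP z=0.088. If the grasp point really is 19 mm behind the TCP, a centred press could put it in the forbidden zone. So I'll press the dome off-axis: 23 mm perpendicular to the wings, outside both forbidden zones, and force-guarded.

Run:
```python
from cell import *
from h import *
X,Y,yaw=.530,.149,-.237
tool=yaw+np.pi/2
ey=np.array([-np.sin(yaw),np.cos(yaw)])
x,y=np.array([X,Y])+.023*ey
move_l((x,y,.13),velocity=.1)
print(move_l((x,y,.06),velocity=.03,until_force=2))
s=get_state(); print(s["position"],s["contact_force"],s["clock"])
print(move_l((x,y,s["position"][2]-.015),velocity=.02,until_force=12))
s=get_state(); print(s["position"],s["contact_force"],s["clock"])
for c in("scene","side"):
    f=grab_frame(c); p=project(f,s["position"]); u,v=int(p[0]),int(p[1])
    cv2.imwrite(f"pics/{c}9.png",cv2.resize(f["img"][v-60:v+40,u-70:u+70,::-1],None,fx=5,fy=5))
```

```text
False
[0.53545931 0.17134327 0.06008943] [-0.53512003  0.06594157  2.46622103] 17.5417
True
[0.53641302 0.17137417 0.05671831] [-0.61362489 -0.44102032  7.49643376] 17.9333
```

View pics/scene9.png

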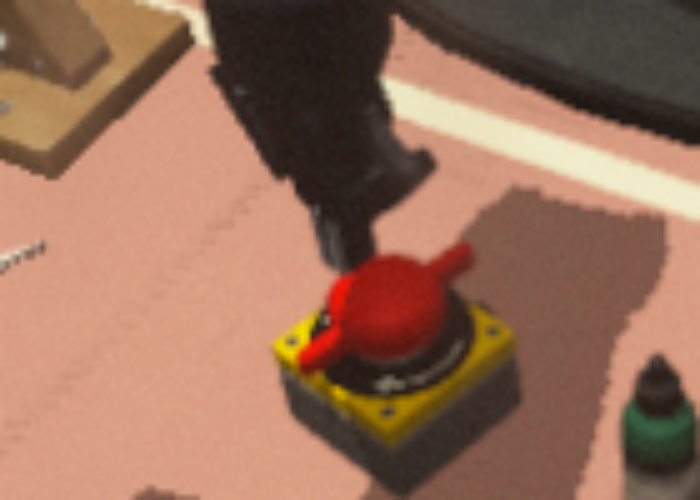

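View pics/side9.png

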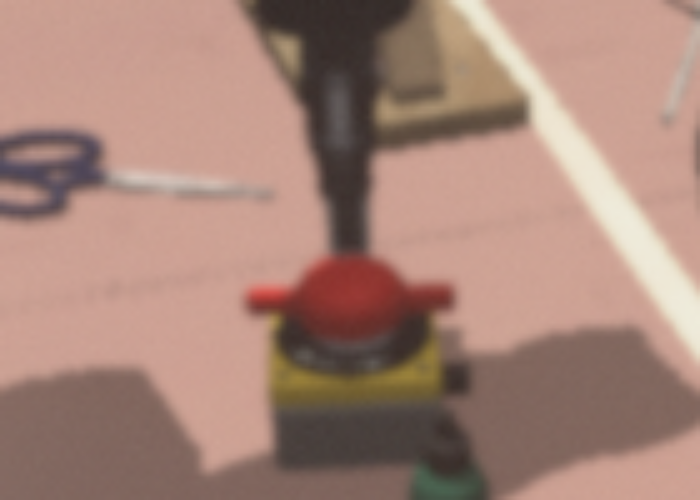

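Run:
```python
from cell import *
from h import *
s=get_state(); x,y,z=s["position"]
print(move_l((x,y,z-.008),velocity=.01,until_force=15))
s=get_state(); print(s["position"],s["contact_force"],s["clock"])
sleep(.2)
move_l((x,y,.10),velocity=.1)
f=grab_frame("side"); m,l,st=redmask(f["img"]); k=1+np.argmax(st[1:,4]*(abs(st[1:,0]-235)<30)*(abs(st[1:,1]-165)<30)); print(st[k])
a=cv2.imread("pics/side0.png")[130:230,190:330]
cv2.imwrite("pics/cmp2.png",cv2.resize(np.hstack([a,f["img"][130:230,190:330,::-1]]),None,fx=2.8,fy=2.8))
```

```text
True
[0.53696054 0.17163968 0.05657601] [-1.24360449 -0.39475973  9.22632289] 18.4167
[233 167  39  13 249]
```

View pics/cmp2.png

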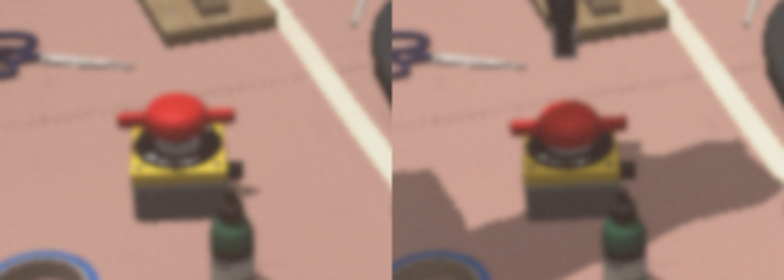

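The head is now latched in: it sits 3 px lower in the side view (about 8 mm), and it took 15 N with no further motion. The bottom contact puts the real tips about 31 mm behind the reported TCP. Next comes the wing push on the near wing (−x side, moving toward +y).

```bash
cat > push.py <<'E'
from cell import *
from h import *
X,Y,yaw=.530,.149,-.237
ZP=.036
def pose(r,d,phi,z):
    a=yaw-phi; c,s=np.cos(a),np.sin(a)
    return (X-c*r+s*d, Y-s*r-c*d, z), down(a+np.pi/2)
def snap(tag,pos=None):
    for c in("scene","side"):
        f=grab_frame(c); u,v=(215,180) if c=="scene" else (252,170)
        cv2.imwrite(f"pics/{c}{tag}.png",cv2.resize(f["img"][v-60:v+60,u-70:u+70,::-1],None,fx=5,fy=5))
E
python3 - <<'E'
from push import *
p,r=pose(.05,.034,0,.12); movep(p,r)
p,r=pose(.05,.034,0,ZP)
print(move_l(p,velocity=.06,until_force=5))
s=get_state(); print(s["position"],s["contact_force"],s["clock"])
snap("10")
E
```

```text
False
[0.47376901 0.12772592 0.03635384] [ 0.19267993 -0.26660303  0.36290734] 21.225
```

View pics/scene10.png

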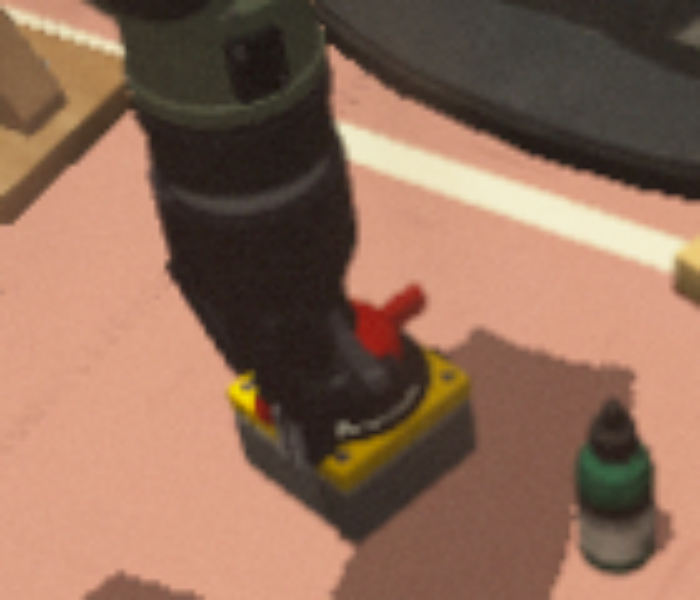

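View pics/side10.png

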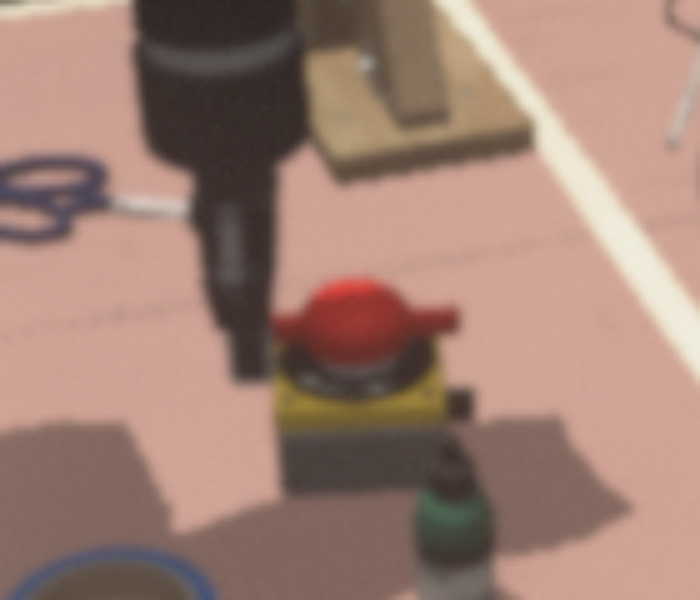

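Run:
```python
from push import *
f0=get_state()["contact_force"]
phis=np.arange(0,.96,.08)
p,r=pose(.046,.020,0,ZP); print(move_l(p,velocity=.04,until_force=12))
for ph in phis:
    p,r=pose(.046,.015,ph,ZP)
    hit=move_l(p,velocity=.04,rot=r,until_force=12)
    s=get_state(); d=s["contact_force"]-f0
    print(round(ph,2),hit,s["position"].round(4),d.round(1),s["clock"])
    if hit or np.linalg.norm(d)>13: break
snap("11")
```

```text
False
0.0 False [0.4815 0.1452 0.036 ] [-0.2 -1.5  1.2] 22.1167
0.08 False [0.4815 0.149  0.036 ] [-0.9 -2.1  1.3] 22.3667
0.16 False [0.4818 0.1528 0.036 ] [ 0.3 -2.3  1.7] 22.6167
0.24 False [0.4822 0.1567 0.036 ] [ 0.1 -1.8  1.4] 22.8667
0.32 False [0.483  0.1605 0.036 ] [-1.1 -1.3  2.1] 23.1167
0.4 False [0.484  0.1642 0.0359] [-1.2 -1.6  2.6] 23.3667
0.48 False [0.4853 0.1679 0.0359] [-1.2 -1.3  2.5] 23.6167
0.56 False [0.487  0.1714 0.036 ] [-0.9 -1.7  1.5] 23.8667
0.64 False [0.4889 0.1747 0.036 ] [-2.5 -1.5  2.1] 24.1167
0.72 False [0.4903 0.1773 0.0358] [-3.1 -3.4  5. ] 24.3667
0.8 False [0.4907 0.1791 0.0356] [-8.4 -7.5  8.7] 24.6167
```

View pics/scene11.png

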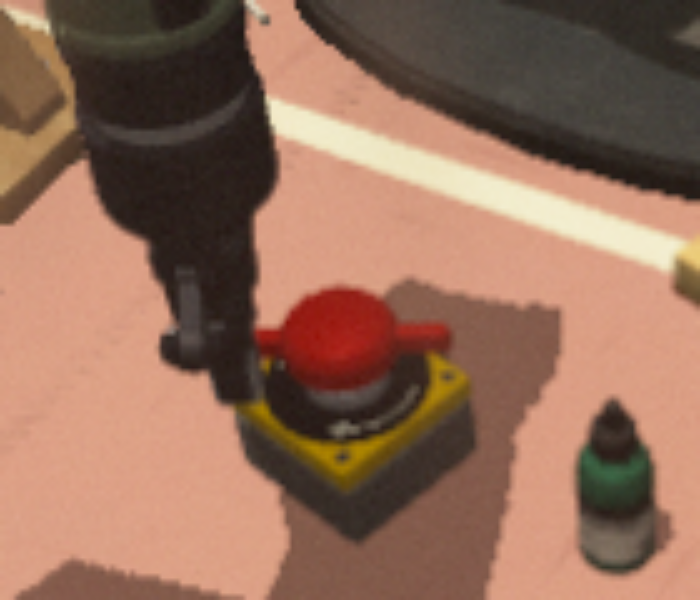

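View pics/side11.png

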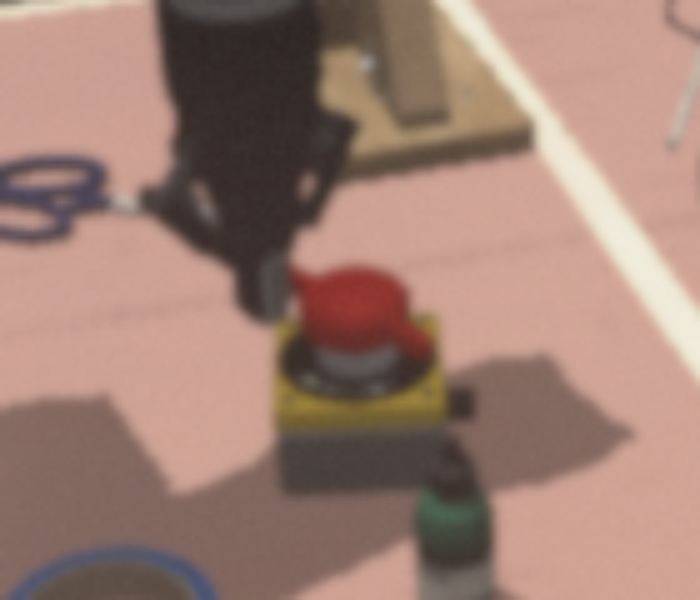

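The head has turned about 45° and is back up: the dome top in the side view is at row ~164, as at the start. The force rose to about 14 N at the end stop. Now I ease off and let go.

Run:
```python
from push import *
sleep(.1)
s=get_state(); print(s["contact_force"].round(1))
p,r=pose(.046,.015,.80,ZP+.004); move_l(p,velocity=.04,rot=r,until_force=15)
print(get_state()["contact_force"].round(1))
p,r=pose(.05,.040,.78,ZP+.004); move_l(p,velocity=.15,rot=r)
print(get_state()["contact_force"].round(1))
p,r=pose(.06,.055,.3,ZP+.01); 
p=(p[0],p[1],.16); move_l(p,velocity=.2)
movep((.50,.05,.2),down(np.pi/2)); sleep(.3)
snap("12"); print(get_state()["clock"])
for c in("side","scene"):
  f=grab_frame(c); m,l,st=redmask(f["img"]); print([list(map(int,t)) for t in st[1:] if t[4]>150])
```

```text
[-8.6 -5.1  7.8]
[-5.6 -4.5  0.3]
[-0.8  0.9  0.8]
27.675
[[233, 164, 40, 14, 286]]
[[195, 175, 34, 27, 485]]
```

View pics/scene12.png

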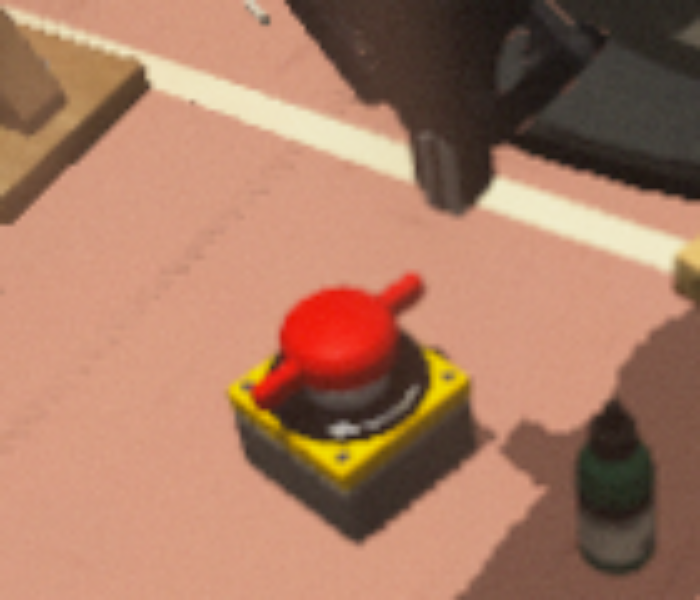

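View pics/side12.png

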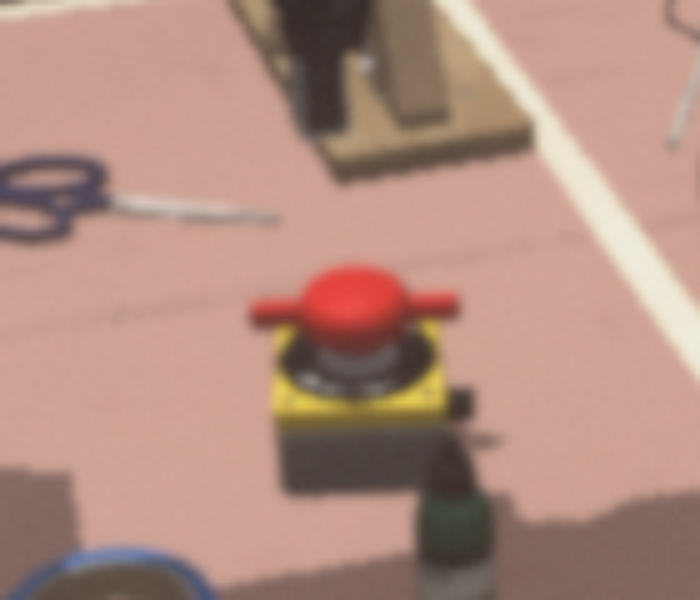

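The head is released. Its outline boxes match the initial ones, so it's out and turned back. Next is the start button, pressed 15 mm off-centre for the same reason as before.

Run:
```python
from push import *
x,y=.590,-.142
movep((x,y,.12),down(np.pi/2)); sleep(.1)
move_l((x,y,.05),velocity=.1)
f0=get_state()["contact_force"]
hit=move_l((x,y,.022),velocity=.02,until_force=11)
s=get_state(); print(hit,s["position"],(s["contact_force"]-f0).round(1),s["clock"])
sleep(.15); s=get_state(); print(s["position"],(s["contact_force"]-f0).round(1))
for c,(u,v) in (("scene",(333,215)),("side",(312,240))):
    f=grab_frame(c); cv2.imwrite(f"pics/{c}13.png",cv2.resize(f["img"][v-60:v+60,u-70:u+70,::-1],None,fx=5,fy=5))
```

```text
True [ 0.58995514 -0.14199432  0.02913919] [-1.5 -0.5  6.2] 30.6417
[ 0.5899953  -0.14200401  0.02914738] [-1.6  1.1  6.8]
```

View pics/scene13.png

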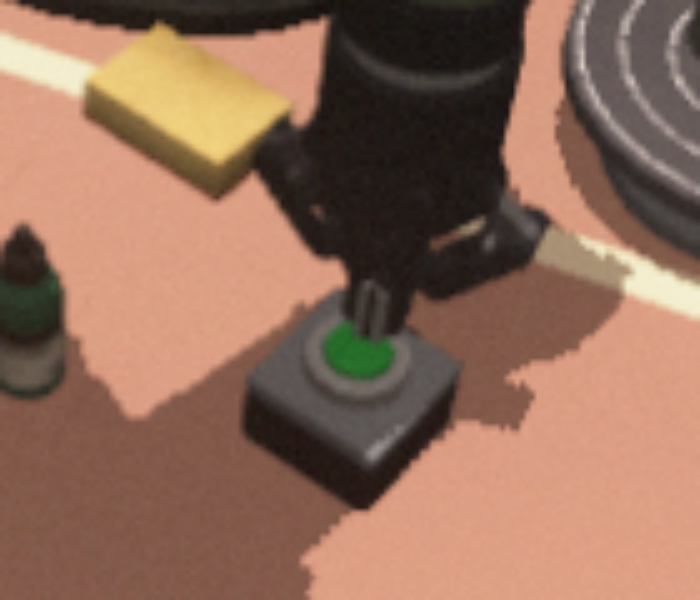

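View pics/side13.png

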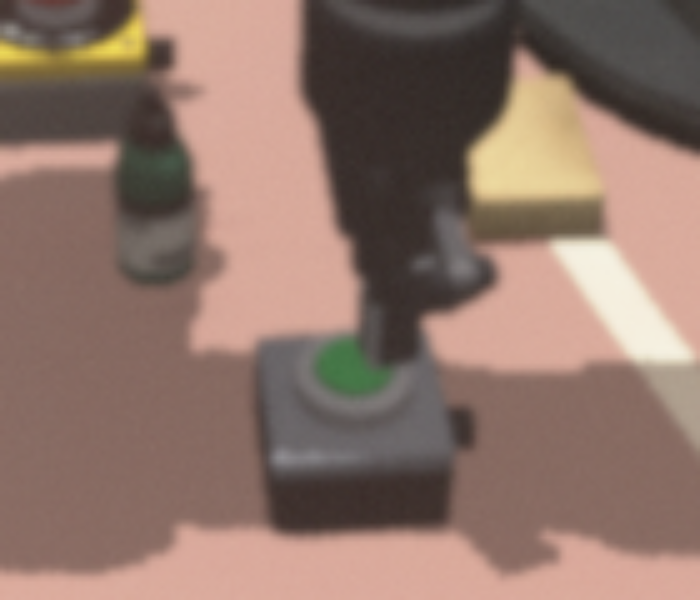

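Run:
```python
from push import *
x,y=.590,-.142
s=get_state(); z0=s["position"][2]
hit=move_l((x,y,z0-.006),velocity=.01,until_force=10)
s=get_state(); print(hit,s["position"][2]-z0,s["contact_force"].round(1)); sleep(.15)
move_l((x,y,.15),velocity=.12)
movep((.45,-.05,.25),down(np.pi/2)); sleep(.5)
s=get_state(); print(s["contact_force"].round(1),s["clock"])
for c in("side","scene"):
  f=grab_frame(c); m,l,st=redmask(f["img"]); print([list(map(int,t)) for t in st[1:] if t[4]>150])
  print(green_at(f,None,[333,225] if c=="scene" else [312,251])[0:2])
  cv2.imwrite(f"pics/{c}14.png",f["img"][:,:,::-1])
  for n in("paint_bottle","tape_ring","sanding_pad"): print(n,[d["centre"] for d in tip_of(c,n)][:1])
```

```text
True 6.509124304519831e-06 [-0.1  0.4  5. ]
[ 0.8 -0.2  0.1] 33.7833
[[233, 164, 40, 14, 285]]
(array([312.55294118, 252.38823529]), array([306, 249,  14,   8,  85], dtype=int32))
paint_bottle [[276.4, 231.8]]
tape_ring [[205.0, 240.7]]
sanding_pad [[350.4, 215.5]]
[[195, 175, 34, 27, 483]]
(array([334.62121212, 223.51515152]), array([328, 218,  14,  12, 132], dtype=int32))
paint_bottle [[264.6, 227.3]]
tape_ring [[225.1, 277.2]]
sanding_pad [[298.4, 181.7]]
```

View pics/side14.png

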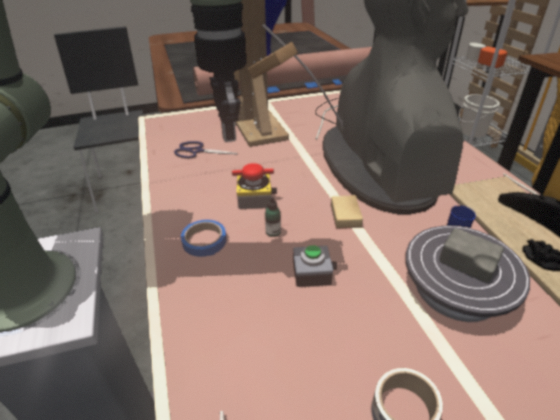

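```bash
python3 -c "
from cell import *
sign_off()"
```

```text
the job is handed in; nothing more can be done
```

I ran the whole sequence and handed the job in at about 34 s of the 62 s allowed. The hand-in gives no verdict.

- **Stop pressed:** the red head went in until it met a firm stop. Afterwards the side camera showed it about 8 mm lower.
- **Stop turned:** I pushed the near wing clockwise with the shut fingertips until the force rose to about 14 N at the end stop. The head came back up. Once let go, its outlines in the scene and side views matched the start to within a pixel, so it is out and turned back.
- **Start button:** I pushed it until the force had risen by more than 11 N (fully in takes 5 N) and it moved no further, then released it. Seen in both views afterwards, it is back at about its starting position.
- **Loose objects:** the bottle stands upright. In the scene view the bottle, tape roll and sanding block were within about 4 px of their first positions. In the side view the bottle estimate differed by about 6 px, which I took as detector scatter because nothing came near it. The arm was clear of everything with almost no force on it.

**What disagreed:** the shut fingertips turned out to be about 31 mm behind the reported tool point, both in the pictures and by touch. Because of this, my first centred press on the head never reached it. I then pressed the head and the button off-centre, so that the reported grasp point stayed outside the forbidden zones. That first press went no lower than 0.088 m, so by the reported pose the grasp point stayed about 1 mm above the head's zone.

**Not confirmed:** I could not read the joint values, so full travel is judged only from forces and pictures. The second, harder push on the button tripped at once with no movement, so it agrees with the button being fully in but doesn't measure its travel.

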